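Swing out the swivel hook and hang the toe last to cool

ROBOT

A 6-joint arm with a two-finger parallel gripper is mounted at the origin on the work surface. World frame = base frame: x ahead of the robot, y to its left, z up, the work surface at z = 0. Lengths are in mm, angles in rad, forces in N, time in s.
With the tool pointing down it reaches from about 325 to 850 mm from the base axis. Payload 4.4 kg.
Tool frame: the origin (TCP) lies midway between the tips of the shut fingers; the grasp point (between the pads) lies behind it (robot.pinch_z is the z of the grasp point in the tool frame, in mm); z points along the fingers, y is the direction in which the jaws open and shut (so a half turn about z gives the same grasp; the last joint's range is limited). The gripper opens to 94 mm and grips with 3 to 60 N. Pads are 16 mm wide; open, the fingers measure 119 mm over their backs; the gripper's body (75 mm by 177 mm) begins 78 mm behind the grasp point.
Start: joints at [-1.407, 0.207, 1.542, -0, 1.393, -0.15], TCP at [178.023, -546.75, 205.447] pointing down, gripper open.
Joint ranges: [-2.73, 2.73], [-0.86, 2.22], [0.23, 2.46], [-1.11, 4.25], [0.08, 2.63], [-2.82, 2.82]. Speed limits (rad/s): [2.79, 2.79, 3.14, 3.14, 3.14, 3.14].

INTERFACE

Orientations are given as a unit quaternion [w, x, y, z].
In Python, from workcell import telemetry, cams, robot gives the robot as it stands. The module is installed in compiled form; this text tells all that it offers.
- The arm moves only by the shell command python3 -m inch 'ROWS' [FORCE]. ROWS is JSON, a list of rows, each a list of 3 entries, a list of its own where there are three numbers: the turn, a rotation vector about the world's x, y, z in rad, then the shift along the world's x, y, z in m, then the closure in counts, from 0 (fully open) to 255 (shut). In form: [[[wx, wy, wz], [dx, dy, dz], gripper], ...]. A call has 1 to 8 rows; each row shifts and turns the pose as measured when the row begins; what a row does not reach is not made up. A row lasts 1/8 s, in which the tool goes at most 62.5 mm and 10.7 degrees, less where a joint would pass 70% of its speed; a pose out of reach is approached as far as the arm can. A call with a gripper value outside its range is refused whole. The fingers move at their own pace and stop on an object; FORCE is the grip in N (left out, the last holds). Time passes only in rows, so rows that do not move let the fingers close. It gives the time, the measured TCP pose, the force and the opening at its end, in the units of the state.
- telemetry.read_state(): the state, without advancing time (a new reading comes with each control period).
- cams.get_image(name): name is "side" or "top"; returns the picture (420x560x3 uint8, red, green, blue); there is no depth.
- cams.camera_model(name): a dict with "intrinsics" (3x3 intrinsics, pixels), "position" and "attitude" of the camera in the world. Camera axes: x right, y down, z forward; pixel columns grow to the right and rows downward; lengths in mm; the calibration is good to about 2 mm. A picture is of the moment at which its call begins. camera_model takes no time and is no camera call.
- robot.hand_in(): hands the job in, once; it reports no verdict.
The state is a dict: "clock": time; "qpos": joint angles; "joint_vel": joint speeds; "tau": joint torques, N m; "eef_pos": TCP position; "tcp_rot": TCP orientation; "ft_force": force on the tool from outside, world axes, zero at the start; "ft_torque": the same for the moment, N m; "grip_width": finger opening in mm.
Only numpy, scipy, OpenCV 4.12 (cv2) and the standard library are available. Lean on these libraries where they do the work, as an engineer would, in place of code of your own. Each camera call takes 0.05 s, during which the arm holds its last target.

TASK

On the boot-fitting bench, first use the closed fingers to nudge the swivel hook on the stand round, counter-clockwise from above, until it rests snugly against the hidden stop in its hub, over the drip tray; feel for the stop and push gently so that the clamped collar under the hook, which carries the stop, is not dragged round. Then pick up the toe last by the steel tab above its eye and hang it by the eye on the hook, pushed in along the arm until the eye plate lies flat against the shoulder, and let go. Set it on gently and leave the spray can, the white tub and the shim box alone.

Things in the scene. Friction and masses are not known exactly. Their poses are not given: they have to be found in the camera images.
- stand: Fixed stand: dark steel base plate 200 x 130 x 8 mm carrying a shallow aluminium drip tray (105 x 118 mm, 24 mm high over the bench) on its -x side, and an upright round steel post 24 mm in diameter. Origin on the bench under the post's axis, which is the swivel axis; z up; the tray lies to -x of the post. The stand's place and yaw vary.
- hook_tip (a point): Outer end of the dark steel swivel hook, on its top centre line, 215 mm over the bench, 96 mm from the swivel axis. Axes turn with the hook: x points in towards the post, y sideways, z up. The arm is level, 10 mm wide, 12 mm thick (top face at 215 mm) and runs from 40 to 96 mm from the axis; at its end (93 to 99 mm) a lip stands 7 mm above the top face.
- hook_seat (a point): Point on the arm's top centre line, 44 mm from the swivel axis, where the middle of the 8 mm eye plate lies when the last is hung home. 4 mm further in is the shoulder's flat face: from there to the axis the hook is a block 40 mm wide, top flush with the arm. Axes as the hook tip.
- hook_pivot (a point): Centre of the hook's hub on the swivel axis, level with the arm's top face. Axes as the hook tip. The hook turns with steady friction of about 0.35 N m (4.7 N sideways at 75 mm from the axis) and stays where it is left. The hard stop is inside the hub, unseen: it may be anywhere within 0.26 rad either way of the tray's middle line. The hook starts 0.8 to 1.5 rad clockwise (seen from above) of it.
- clamp_ball (a point): Centre of the black ball, 12 mm in diameter, on the end of the clamp lever that points out 49 mm from the swivel axis, from an aluminium collar (38 mm diameter) clamped round the post right under the hook, 192 mm over the bench. The hook's stop is fixed to this collar. Pressed on its stop with over 0.95 N m (12.7 N sideways at 75 mm from the axis) the hook drags the collar round; 1.5 mm at this ball spoils the setting.
- last_mid (a point): Half-way up the toe last (54 mm above its sole), in the middle of its eye plate. The last is a pale wooden toe form 95 mm long (along y, from -43 to +47 mm), 46 mm wide (along x), 36 mm high, on a flat sole, 0.24 to 0.42 kg. z up. Hung home, this point lies 22 mm below the arm's top face with the plate square to the arm; either way round will do.
- last_eye (a point): Middle of the eye in the steel plate that rises from the last, 61 mm above the sole. The plate is 8 mm thick (along x), 44 mm wide (along y). The eye is a window 24 mm wide, 30 mm high, from 46 to 76 mm above the sole; above it a solid tab, 76 to 108 mm above the sole, is gripped across its 8 mm thickness. Hung, the window's upper edge rests on the arm.
- can: Bystander: grey spray can, 60 mm in diameter, 130 mm high. Origin at the centre of its underside.
- tub: Bystander: open white plastic tub 110 x 150 x 60 mm. Origin at the centre of its underside.
- shim: Bystander: flat black shim box 50 x 90 x 18 mm. Origin at the centre of its underside.
Mind the look-alikes: they are no part of the job. Of the things like the stand, leave any that is green; of the rest the larger one is meant. What is shaped like the part that bears last_mid but green is not meant.

How it is judged (in metres and radians):
On the way:
1. the hook rests against its stop (within 0.03 rad) while the last still stands untouched on the bench (value of joint hook above -0.03 rad and distance of last_mid from where it was at the start of the episode below 0.01 m), for 0.3 s.
At the end, for the whole second after the job is handed in: The hook is against its stop (within 0.03 rad) and the last hangs by its eye on the arm, at rest and upright (within 0.12 rad), plate square to the arm (within 0.12 rad) and against the shoulder (within 4 mm), centred within 9 mm (value of joint hook above -0.03 rad and x of last_mid in the frame of hook_seat between -0.004 and 0.004 m and y of last_mid in the frame of hook_seat between -0.009 and 0.009 m and z of last_mid in the frame of hook_seat between -0.026 and -0.018 m and angle between the x axis of last_mid and the x axis of hook_seat, either way round below 0.12 rad and angle between last_mid's own z axis and vertical below 0.12 rad and linear speed of last below 0.02 m/s); the robot touches nothing.
It fails at once if the stop collar is shifted (its clamp ball moved more than 1.5 mm) (distance of clamp_ball from where it was at the start of the episode above 0.0015 m).
It fails at once if the last is pressed on the hook with more than 35 N (contact force between last and hook above 35 N).
It fails at once if a bystander is moved more than 20 mm (distance of any of can, tub, shim from where it was at the start of the episode above 0.02 m).
It also fails if it takes over 72 s, if anything falls off the work surface, if the arm or the gripper's body presses on something with over 40 N, if the wrist force passes 120 N, or if a joint passes its speed limit or range.

## Working session

There is one attempt and no reset: what is moved stays moved. The work goes in short steps, Python scripts to look and compute and a shell command to move; the robot and the scene stay as the last step left them, time stands still between calls to the robot, and variables do not carry over. Pictures are saved under pics/ and viewed, and the job is handed in when it is done.

```bash
mkdir -p pics; cat > h.py <<'E'
import numpy as np,cv2
from workcell import telemetry,cams,robot
def snap(n,f):
    im=cams.get_image(n); cv2.imwrite('pics/'+f,cv2.cvtColor(im,cv2.COLOR_RGB2BGR)); return im
def R(n):
    a=np.array(cams.camera_model(n)['attitude'],float)
    if a.shape==(3,3): return a
    from scipy.spatial.transform import Rotation as Ro
    return Ro.from_quat([a[1],a[2],a[3],a[0]]).as_matrix()
def ray(n,uv):
    m=cams.camera_model(n);d=np.linalg.inv(np.array(m['intrinsics']))@[uv[0],uv[1],1]
    return np.array(m['position'],float),R(n)@d
def atz(n,uv,z):
    p,d=ray(n,uv);return p+d*(z-p[2])/d[2]
def tri(uvs,uvt):
    A=[];b=[]
    p,d=ray('side',uvs);q,e=ray('top',uvt)
    d/=np.linalg.norm(d);e/=np.linalg.norm(e)
    s=np.linalg.lstsq(np.c_[d,-e],q-p,rcond=None)[0]
    a,c=p+d*s[0],q+e*s[1];return (a+c)/2,np.linalg.norm(a-c)
def proj(n,X):
    m=cams.camera_model(n);c=R(n).T@(np.array(X)-np.array(m['position']));u=np.array(m['intrinsics'])@c;return u[:2]/u[2]
E
python3 - <<'E'
from h import *
print(cams.camera_model('side'),cams.camera_model('top'),robot.pinch_z)
snap('side','s0.png');snap('top','t0.png');print(telemetry.read_state())
E
```

```text
{'intrinsics': array([[382.99913992,   0.        , 281.1904133 ],
       [  0.        , 382.99913992, 214.26639489],
       [  0.        ,   0.        ,   1.        ]]), 'position': array([ 414.38652101, -780.64272942,  692.58129302]), 'attitude': array([-0.45695914,  0.88086254, -0.10985374,  0.0565834 ])} {'intrinsics': array([[404.64003748,   0.        , 284.87439724],
       [  0.        , 404.64003748, 211.91019849],
       [  0.        ,   0.        ,   1.        ]]), 'position': array([ 358.81663972,  -36.49244072, 1312.81465618]), 'attitude': array([ 0.07028972, -0.69301579,  0.71425676, -0.0680129 ])} -18.8
{'clock': 0.1, 'qpos': array([-1.40649017e+00,  2.07336827e-01,  1.54276478e+00,  7.89582436e-06,
        1.39347735e+00, -1.50474766e-01]), 'joint_vel': array([ 5.74322614e-05, -1.92927632e-03, -3.07031129e-03,  1.71735712e-04,
        5.15584056e-04, -5.81592398e-05]), 'tau': array([ 4.10551620e-04, -3.71863675e+01, -2.82293022e+01,  7.01281428e-02,
        3.12066218e-02, -5.17505850e-05]), 'eef_pos': array([ 177.91434058, -546.04580636,  204.4277125 ]), 'tcp_rot': array([-9.93154365e-04,  9.87639292e-01,  1.56740689e-01, -2.98305167e-06]), 'ft_force': array([-0.88106077, -0.38007218, -0.58025288]), 'ft_torque': array([-0.02066471, -0.01791978,  0.00618847]), 'grip_width': 93.66923055074633}
```

View pics/s0.png

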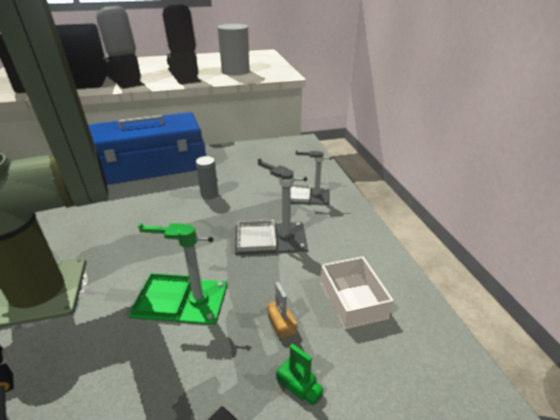

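View pics/t0.png

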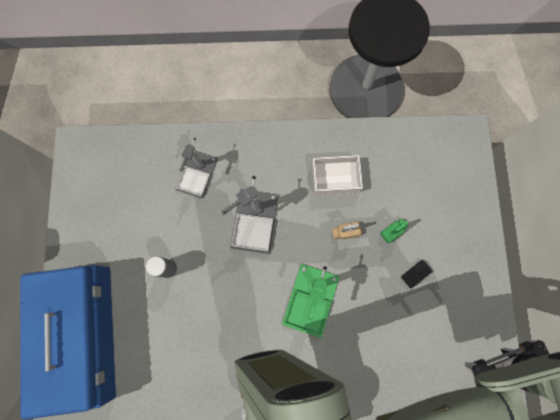

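The side view shows the grey target stand at about (287,200), the orange-brown last at (282,312), green decoys of both, and a smaller grey stand behind. In the top view the target stand is at (252,210) and the last at (348,229). I'll zoom in on these.

```bash
python3 - <<'E'
import cv2,numpy as np
s=cv2.imread('pics/s0.png');t=cv2.imread('pics/t0.png')
f=lambda i,x,y,w,h,k:cv2.resize(i[y:y+h,x:x+w],None,fx=k,fy=k,interpolation=cv2.INTER_CUBIC)
cv2.imwrite('pics/z1.png',np.hstack([f(s,230,150,80,110,5),f(t,210,165,80,110,5)]))
cv2.imwrite('pics/z2.png',np.hstack([f(s,255,270,60,80,6),f(t,320,205,65,80,6)]))
E
```

```text
(no output)
```

View pics/z1.png

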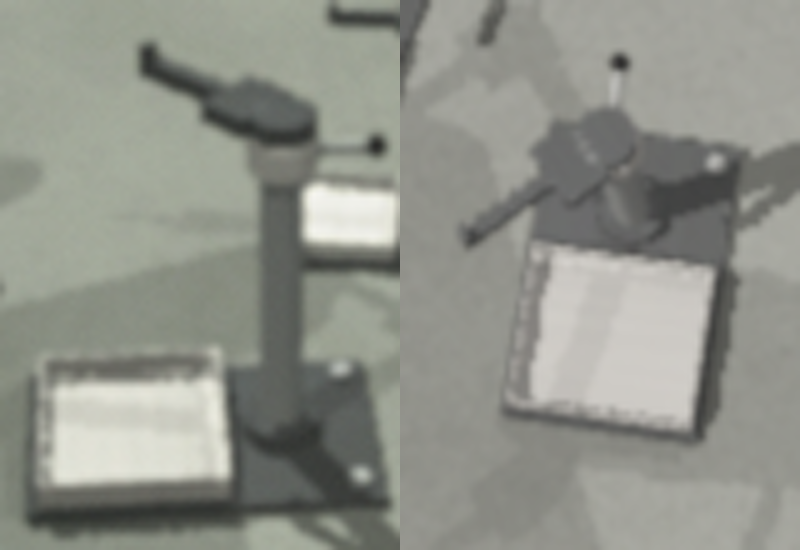

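View pics/z2.png

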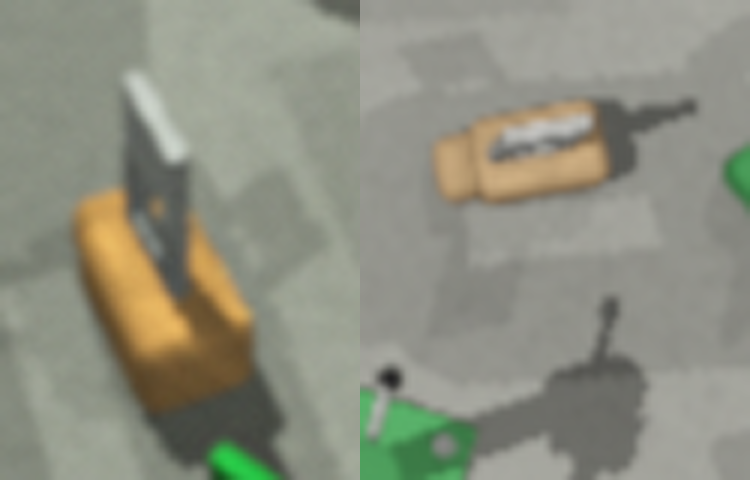

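```bash
python3 - <<'E'
from h import *
np.set_printoptions(precision=1,suppress=True)
P=lambda x,y,ox,oy,k:(ox+x/k,oy+y/k)
print('tip',tri(P(148,47,230,150,5),P(68,236,210,165,5)), atz('top',P(68,236,210,165,5),222))
print('ball',tri(P(377,146,230,150,5),P(220,62,210,165,5)),atz('top',P(220,62,210,165,5),192))
print('hub', atz('top',P(203,140,210,165,5),215))
print('hub side', atz('side',P(285,115,230,150,5),215))
# stand tray corners z=24 and base z=8
for n,x,y,z in [('trayTL',133,240,24),('trayTR',320,262,24),('trayBL',105,405,24),('trayBR',295,435,24),('baseTR',343,150,8),]:
    print(n,atz('top',P(x,y,210,165,5),z))
print('tabA',tri(P(132,72,255,270,6),P(228,120,320,205,6)),'tabB',tri(P(182,155,255,270,6),P(137,150,320,205,6)))
for n,x,y in [('A',235,118),('B',140,148)]: print(n,atz('top',P(x,y,320,205,6),108))
for n,x,y in [('A',132,72),('B',182,155)]: print(n,atz('side',P(x,y,255,270,6),108))
for n,x,y in [('heelR1',240,100),('heelR2',250,180),('toeL1',75,140),('toeL2',85,200)]: print(n,atz('top',P(x,y,320,205,6),36))
E
```

```text
tip (array([582.7, 132.5, 219.6]), np.float64(4.921555765691939)) [579.7 132.3 222. ]
ball (array([687.5,  49.4, 190. ]), np.float64(3.628194469305019)) [685.1  49.5 192. ]
hub [633.5  57.9 215. ]
hub side [639.6  50.4 215. ]
trayTL [615.8 120.7  24. ]
trayTR [597.6  -0.4  24. ]
trayBL [508.9 139.3  24. ]
trayBR [486.   18.3  24. ]
baseTR [675.6 -17.    8. ]
tabA (array([ 542.7, -248.7,  142.6]), np.float64(5.49169655482416)) tabB (array([ 555. , -216.5,   61.4]), np.float64(21.79369536162302))
A [ 551.9 -258.8  108. ]
B [ 538.1 -210.2  108. ]
A [ 547.8 -215.5  108. ]
B [ 555.  -257.6  108. ]
heelR1 [ 573.  -275.3   36. ]
heelR2 [ 530.  -277.8   36. ]
toeL1 [ 554.2 -186.4   36. ]
toeL2 [ 522. -190.   36.]
```

```bash
cat > ov.py <<'E'
from h import *
def draw(imgs,stand,hook,last,out):
    px,py,syaw=stand
    def w(o,a,p):
        c,s=np.cos(a),np.sin(a);return [o[0]+c*p[0]-s*p[1],o[1]+s*p[0]+c*p[1],p[2]]
    segs=[]
    def loop(o,a,pts,col):
        P=[w(o,a,p) for p in pts]
        segs.append((P,col))
    o=(px,py)
    loop(o,hook,[(40,5,215),(99,5,215),(99,-5,215),(40,-5,215),(40,-20,215),(0,-20,215),(0,20,215),(40,20,215)],(0,0,255))
    loop(o,hook,[(93,5,222),(99,5,222),(99,-5,222),(93,-5,222)],(0,255,255))
    for z in (10,170):
        loop(o,0,[(12*np.cos(t),12*np.sin(t),z) for t in np.linspace(0,6.28,24)],(255,0,0))
    loop(o,0,[(19*np.cos(t),19*np.sin(t),200) for t in np.linspace(0,6.28,24)],(255,0,255))
    l=last[:2];a=last[2]
    loop(l,a,[(4,22,108),(4,-22,108),(-4,-22,108),(-4,22,108)],(0,0,255))
    loop(l,a,[(4,22,36),(4,-22,36),(4,-22,108),(4,22,108)],(255,0,0))
    loop(l,a,[(23,47,0),(23,-43,0),(-23,-43,0),(-23,47,0)],(0,255,255))
    res=[]
    for n,crop,k in imgs:
        im=cv2.imread(crop[0]);x,y,ww,h=crop[1]
        z=cv2.resize(im[y:y+h,x:x+ww],None,fx=k,fy=k,interpolation=cv2.INTER_CUBIC)
        for P,col in segs:
            q=np.array([(proj(n,p)+.5-[x,y])*k for p in P]).round().astype(int)
            cv2.polylines(z,[q.reshape(-1,1,2)],True,col,1)
        res.append(z)
    cv2.imwrite(out,np.hstack(res))
E
python3 - <<'E'
from h import *
P=lambda x,y,ox,oy,k:(ox+x/k,oy+y/k)
print(atz('side',P(283,432,230,150,5),8),atz('top',P(237,217,210,165,5),8))
import ov
st=(637,53,-.166);hk=np.arctan2(132.5-53,582.7-637);la=(548,-235.5,.16)
ov.draw([('side',('pics/s0.png',(230,150,80,110)),5),('top',('pics/t0.png',(210,165,80,110)),5)],st,hk,la,'pics/o1.png')
ov.draw([('side',('pics/s0.png',(255,270,60,80)),6),('top',('pics/t0.png',(320,205,65,80)),6)],st,hk,la,'pics/o2.png')
E
```

```text
[640.20456319  50.75155159   8.        ] [632.36247261  53.98926258   8.        ]
```

View pics/o1.png

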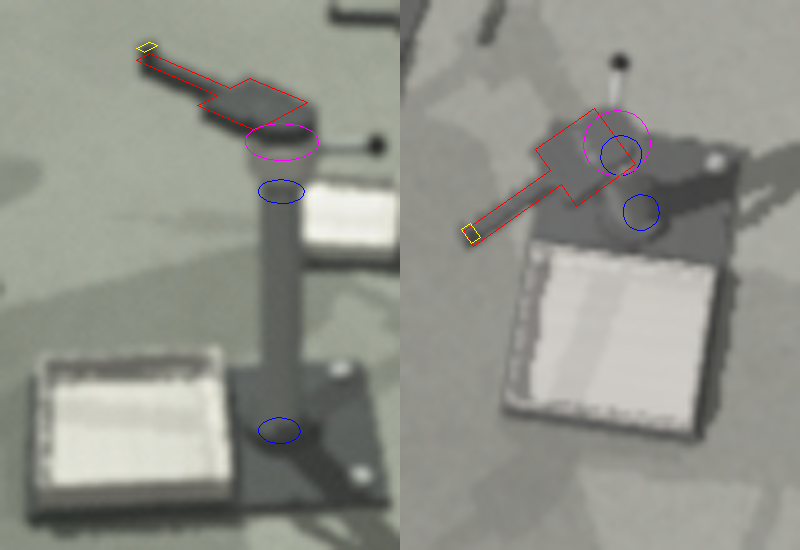

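View pics/o2.png

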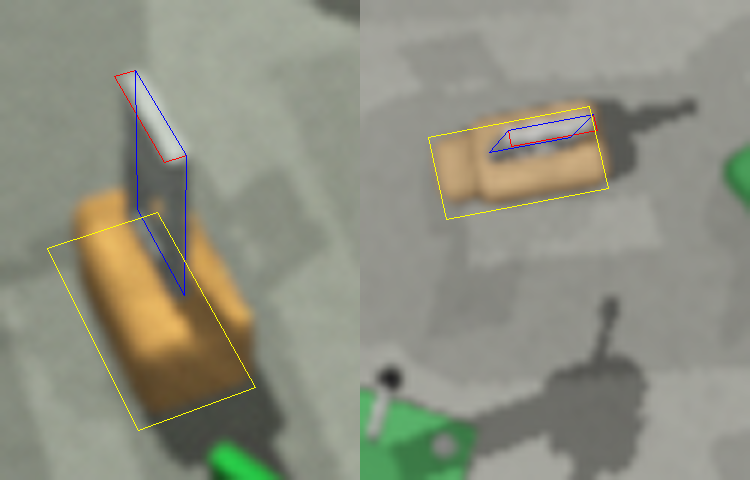

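The overlays fit both views to about 2 mm. The pivot is at about (638,52), the hook at about 125° with its tip height as expected, and the last at about (549,-235) with yaw 0.16. I'll rise, close and travel to the clockwise side of the hook.

```bash
python3 -m inch '[[[0,0,0.166],[0,0,0.06],255],[[0,0,0.166],[0.02,0.03,0.06],255],[[0,0,0.166],[0.033,0.05,0.02],255],[[0,0,0.166],[0.033,0.05,0],255],[[0,0,0.166],[0.033,0.05,0],255],[[0,0,0.166],[0.033,0.05,0],255],[[0,0,0],[0.033,0.05,0],255],[[0,0,0],[0.033,0.05,0],255]]' 10
python3 -c "
from h import *
s=telemetry.read_state();print(s)"
```

```text
clock: 1.1
eef_pos: [396.5, -207.6, 339.4]
tcp_rot: [-0.004, 0.785, 0.619, -0.002]
ft_force: [0.7, -0.5, 0.4]
grip_width: 17.5
{'clock': 1.1, 'qpos': array([-0.67410738, -0.13910248,  1.62637365, -0.00267173,  1.66387512,
       -0.43841322]), 'joint_vel': array([ 1.10299082,  0.03550188, -0.02370021,  0.01132838, -0.00861042,
        1.08749307]), 'tau': array([-4.31112573e+00, -2.53859264e+01, -2.93732446e+01,  2.29234378e-03,
        3.60850738e-01, -9.27112363e-01]), 'eef_pos': array([ 396.49115331, -207.61112779,  339.39560913]), 'tcp_rot': array([-0.0043497 ,  0.78540333,  0.61896448, -0.00238087]), 'ft_force': array([ 0.67992433, -0.45196505,  0.42646283]), 'ft_torque': array([-0.07122244, -0.05109174, -0.0424324 ]), 'grip_width': 17.450000554907504}
```

```bash
python3 -m inch '[[[0,0,0],[0.033,0.05,0],255],[[0,0,0],[0.033,0.05,0],255],[[0,0,0],[0.033,0.05,0],255],[[0,0,0],[0.033,0.05,-0.01],255],[[0,0,0],[0.033,0.05,-0.01],255],[[0,0,0],[0.03,0.045,-0.01],255],[[0,0,0],[0.02,0.03,0],255],[[0,0,0],[0.0,0.0,0],255]]'
```

```text
clock: 2.1
eef_pos: [615.3, 133.2, 303.3]
tcp_rot: [-0.005, 0.783, 0.621, -0.005]
ft_force: [-0.2, -0.6, -0.1]
grip_width: 0.5
```

```bash
python3 -m inch '[[[0,0,0],[0.002,-0.003,-0.04],255],[[0,0,0],[0,0,-0.03],255],[[0,0,0],[0,0,0],255]]'
python3 - <<'E'
from h import *
import ov
snap('side','s1.png');snap('top','t1.png')
st=(638,52,-.166);hk=np.radians(124.7);la=(549,-235.5,.16)
ov.draw([('side',('pics/s1.png',(210,120,110,110)),4),('top',('pics/t1.png',(190,150,80,110)),4)],st,hk,la,'pics/o3.png')
E
```

```text
clock: 2.48
eef_pos: [616.0, 128.1, 231.4]
tcp_rot: [-0.005, 0.784, 0.621, -0.006]
ft_force: [-0.3, -0.7, 0.3]
grip_width: 0.8
```

View pics/o3.png

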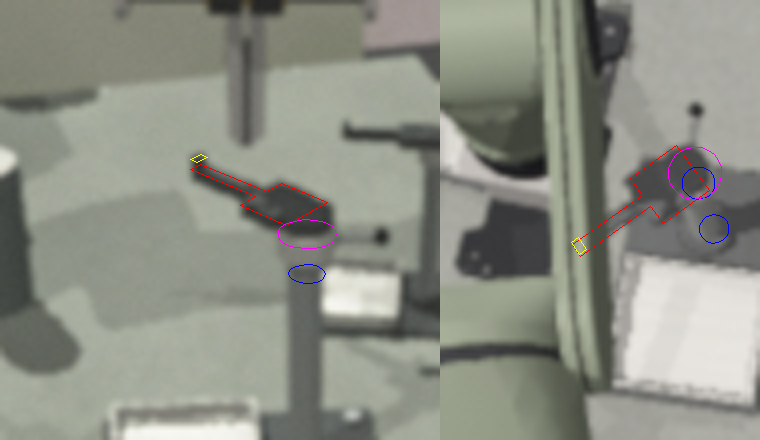

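The side view shows the closed fingers at about (271,156) behind the arm, clear of it, and the model arm overlays the real one. I'll lower and push.

```bash
python3 -m inch '[[[0,0,0],[0,0,-0.02],255],[[0,0,0],[0,0,-0.013],255],[[0,0,0],[0,0,0],255],[[0,0,0],[-0.003,-0.002,0],255],[[0,0,0],[-0.003,-0.002,0],255]]';python3 -m inch '[[[0,0,0],[-0.003,-0.002,0],255],[[0,0,0],[-0.003,-0.002,0],255]]'
```

```text
clock: 3.2
eef_pos: [614.8, 124.3, 204.0]
tcp_rot: [-0.001, 0.784, 0.621, 0.001]
ft_force: [4.3, 2.3, -2.8]
grip_width: 0.5
clock: 3.45
eef_pos: [610.8, 121.8, 204.3]
tcp_rot: [-0.001, 0.784, 0.621, 0.004]
ft_force: [4.1, 2.5, -4.3]
grip_width: 0.8
```

```bash
python3 -m inch '[[[0,0,0],[-0.003,-0.002,0],255],[[0,0,0],[-0.003,-0.002,0],255]]'
```

```text
clock: 3.7
eef_pos: [606.7, 118.8, 204.4]
tcp_rot: [0.0, 0.784, 0.621, 0.007]
ft_force: [4.8, 2.4, -4.3]
grip_width: 0.5
```

```bash
python3 - <<'E'
from h import *
import ov
snap('side','s2.png')
s=telemetry.read_state();print(s['eef_pos'],s['ft_force'],s['ft_torque'],s['qpos'],s['tau'])
st=(638,52,-.166);hk=np.radians(124.7);la=(549,-235.5,.16)
ov.draw([('side',('pics/s2.png',(210,120,110,110)),6)],st,hk,la,'pics/o4.png')
E
```

```text
[606.38137751 118.61895038 204.43735332] [ 3.6847809   2.6152494  -3.02020279] [ 0.41496323 -0.93616778  0.02548464] [0.04874611 0.28826946 1.4429308  0.00810889 1.39889978 0.27769704] [-8.66826363e-01 -4.22693968e+01 -2.81881428e+01 -5.50493952e-01
  1.36887990e+00 -6.07090857e-03]
```

View pics/o4.png

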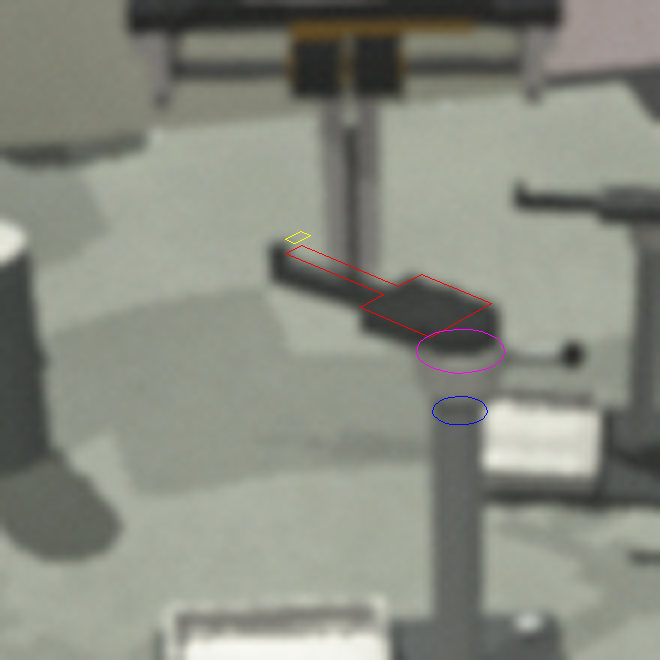

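```bash
python3 -m inch '[[[0,0,0],[-0.0045,-0.0022,-0.001],255],[[0,0,0],[-0.0045,-0.0025,-0.001],255],[[0,0,0],[-0.0042,-0.0027,-0.001],255],[[0,0,0],[-0.004,-0.003,-0.001],255],[[0,0,0],[-0.0037,-0.0033,-0.001],255],[[0,0,0],[-0.0035,-0.0035,-0.001],255]]'
python3 -c "
from h import *
s=telemetry.read_state();d=s['eef_pos'][:2]-[638,52];print(np.hypot(*d),np.degrees(np.arctan2(d[1],d[0])),s['ft_force'])"
```

```text
clock: 4.5
eef_pos: [592.2, 103.0, 204.5]
tcp_rot: [0.007, 0.783, 0.621, 0.02]
ft_force: [4.5, 2.2, -2.5]
grip_width: 0.3
68.49805639225289 131.93577875045222 [ 4.52027885  2.23154935 -2.52396847]
```

```bash
cat > st.py <<'E'
from h import *
from scipy.spatial.transform import Rotation as Ro
s=telemetry.read_state();q=s['tcp_rot'];M=Ro.from_quat([q[1],q[2],q[3],q[0]]).as_matrix()
z=M[:,2];d=s['eef_pos'][:2]-[638,52]
ph=np.arctan2(d[1],d[0])
print('fix tilt rotvec',np.cross(z,[0,0,-1]).round(4),'yaw_y',np.degrees(np.arctan2(M[1,1],M[0,1])).round(1),'r',np.hypot(*d).round(1),'phi',np.degrees(ph).round(1),'F',s['ft_force'].round(1),'Ttan',(s['ft_force'][:2]@[np.sin(ph),-np.cos(ph)]).round(1),'p',s['eef_pos'].round(1),s['clock'])
E
python3 st.py
```

```text
fix tilt rotvec [-0.0133  0.0405  0.    ] yaw_y -13.2 r 68.5 phi 131.9 F [ 4.5  2.2 -2.5] Ttan 4.9 p [592.2 103.  204.5] 4.5
```

```bash
python3 -m inch '[[[-0.004,0.012,0],[-0.0045,-0.002,-0.001],255],[[-0.004,0.012,0],[-0.0042,-0.0022,-0.001],255],[[-0.004,0.012,0],[-0.004,-0.0025,-0.001],255],[[-0.004,0.012,0],[-0.0035,-0.0027,-0.001],255]]'; python3 st.py
```

```text
clock: 5.0
eef_pos: [582.8, 95.5, 205.3]
tcp_rot: [0.003, 0.783, 0.621, 0.005]
ft_force: [5.2, 3.0, -1.8]
grip_width: 0.2
fix tilt rotvec [-0.0021  0.0117  0.    ] yaw_y -13.2 r 70.3 phi 141.7 F [ 5.2  3.  -1.8] Ttan 5.5 p [582.8  95.5 205.3] 5.0
```

```bash
python3 -m inch '[[[0,0.006,0],[-0.0035,-0.003,-0.003],255],[[-0.002,0.006,0],[-0.003,-0.003,-0.003],255],[[-0.001,0.006,0],[-0.0027,-0.003,-0.003],255]]'; python3 st.py
python3 - <<'E'
from h import *
import ov
snap('side','s3.png')
st=(638,52,-.166);hk=np.radians(162);la=(549,-235.5,.16)
ov.draw([('side',('pics/s3.png',(210,120,110,110)),6)],st,hk,la,'pics/o5.png')
E
```

```text
clock: 5.38
eef_pos: [577.6, 89.0, 201.8]
tcp_rot: [0.0, 0.783, 0.622, 0.004]
ft_force: [2.5, 4.0, 3.2]
grip_width: 0.3
fix tilt rotvec [-0.0043  0.0056  0.    ] yaw_y -13.1 r 70.9 phi 148.5 F [2.5 4.  3.2] Ttan 4.7 p [577.6  89.  201.8] 5.375
```

View pics/o5.png

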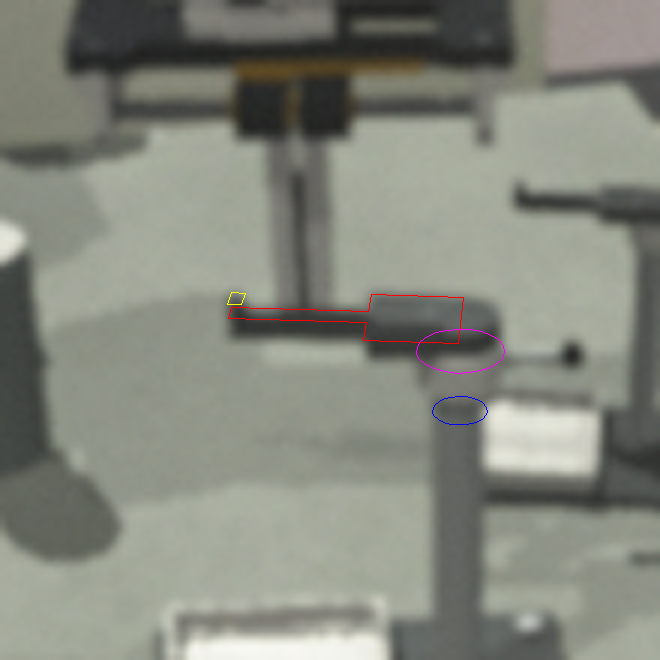

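```bash
python3 -m inch '[[[0,0.004,0],[-0.001,-0.0022,-0.001],255],[[0,0.004,0],[-0.001,-0.0022,-0.001],255],[[0,0.004,0],[-0.001,-0.0022,0],255]]'; python3 st.py
python3 -m inch '[[[0,0.002,0],[-0.001,-0.0022,0],255],[[0,0.002,0],[-0.001,-0.0022,0],255]]'; python3 st.py
```

```text
clock: 5.8
eef_pos: [574.6, 83.3, 200.1]
tcp_rot: [-0.005, 0.783, 0.622, -0.0]
ft_force: [3.7, 5.1, 1.6]
grip_width: -0.0
fix tilt rotvec [-0.0069 -0.006  -0.    ] yaw_y -13.1 r 70.7 phi 153.7 F [3.7 5.1 1.6] Ttan 6.2 p [574.6  83.3 200.1] 5.8
clock: 6.05
eef_pos: [573.6, 80.0, 200.1]
tcp_rot: [-0.006, 0.783, 0.622, 0.0]
ft_force: [3.8, 6.7, 2.2]
grip_width: 0.4
fix tilt rotvec [-0.0097 -0.0075 -0.    ] yaw_y -13.0 r 70.2 phi 156.5 F [3.8 6.7 2.2] Ttan 7.7 p [573.6  80.  200.1] 6.05
```

```bash
python3 -m inch '[[[-0.002,0,0],[-0.0004,-0.0015,0],255]]'; python3 st.py
python3 -m inch '[[[-0.002,0,0],[-0.0004,-0.0015,0],255]]'; python3 st.py
```

```text
clock: 6.18
eef_pos: [573.5, 79.1, 200.0]
tcp_rot: [-0.006, 0.783, 0.623, 0.0]
ft_force: [2.6, 5.1, 3.6]
grip_width: 0.4
fix tilt rotvec [-0.0092 -0.0069 -0.    ] yaw_y -13.0 r 69.9 phi 157.2 F [2.6 5.1 3.6] Ttan 5.7 p [573.5  79.1 200. ] 6.175
clock: 6.3
eef_pos: [573.4, 78.3, 200.0]
tcp_rot: [-0.005, 0.782, 0.623, 0.0]
ft_force: [2.5, 6.4, 3.1]
grip_width: 0.8
fix tilt rotvec [-0.0087 -0.0063 -0.    ] yaw_y -13.0 r 69.8 phi 157.9 F [2.5 6.4 3.1] Ttan 6.9 p [573.4  78.3 200. ] 6.3
```

```bash
for i in 1; do python3 -m inch '[[[-0.002,0,0],[-0.0004,-0.0018,0],255],[[-0.002,0,0],[-0.0004,-0.0018,0],255]]'; done; python3 st.py;  python3 -m inch '[[[-0.002,0,0],[-0.0004,-0.0018,0],255],[[-0.002,0,0],[-0.0004,-0.0018,0],255]]'; python3 st.py
```

```text
clock: 6.55
eef_pos: [573.0, 76.2, 200.0]
tcp_rot: [-0.005, 0.782, 0.623, 0.0]
ft_force: [3.0, 5.9, 2.7]
grip_width: 0.5
fix tilt rotvec [-0.008  -0.0053 -0.    ] yaw_y -12.9 r 69.3 phi 159.6 F [3.  5.9 2.7] Ttan 6.6 p [573.   76.2 200. ] 6.55
clock: 6.8
eef_pos: [572.7, 74.2, 200.0]
tcp_rot: [-0.004, 0.782, 0.624, 0.001]
ft_force: [3.4, 5.2, 2.9]
grip_width: 0.4
fix tilt rotvec [-0.0073 -0.0041 -0.    ] yaw_y -12.8 r 69.0 phi 161.2 F [3.4 5.2 2.9] Ttan 6.0 p [572.7  74.2 200. ] 6.8
```

Still turning at about 6 N, so I haven't reached the stop. Next I'll carry on, moving slightly outward.

```bash
python3 -m inch '[[[-0.002,0,0],[-0.0008,-0.0018,0],255],[[-0.002,0,0],[-0.0008,-0.0018,0],255],[[-0.002,0,0],[-0.0008,-0.0018,0],255]]'; python3 st.py;  python3 -m inch '[[[-0.002,0,0],[-0.0008,-0.0018,0],255],[[-0.002,0,0],[-0.0008,-0.0018,0],255]]'; python3 st.py;  python3 -m inch '[[[0,0,0],[-0.0006,-0.0018,0],255],[[0,0,0],[-0.0006,-0.0018,0],255]]'; python3 st.py
```

```text
clock: 7.18
eef_pos: [572.5, 72.4, 200.0]
tcp_rot: [-0.003, 0.781, 0.624, 0.003]
ft_force: [4.7, 8.3, 1.3]
grip_width: 0.6
fix tilt rotvec [-0.0091  0.0014  0.    ] yaw_y -12.7 r 68.6 phi 162.7 F [4.7 8.3 1.3] Ttan 9.3 p [572.5  72.4 200. ] 7.175
clock: 7.42
eef_pos: [572.5, 72.4, 200.0]
tcp_rot: [-0.003, 0.781, 0.625, 0.006]
ft_force: [4.1, 8.0, 1.7]
grip_width: 0.5
fix tilt rotvec [-0.0125  0.0055  0.    ] yaw_y -12.6 r 68.6 phi 162.7 F [4.1 8.  1.7] Ttan 8.8 p [572.5  72.4 200. ] 7.425
clock: 7.68
eef_pos: [572.6, 72.5, 200.0]
tcp_rot: [-0.005, 0.78, 0.626, 0.01]
ft_force: [4.1, 8.6, 2.8]
grip_width: 0.4
fix tilt rotvec [-0.0198  0.0088  0.    ] yaw_y -12.5 r 68.6 phi 162.6 F [4.1 8.6 2.8] Ttan 9.5 p [572.6  72.5 200. ] 7.675
```

The position held at (572.5,72.4) over four rows at about 9 N (0.6 N m), which is the stop. I'll back off, rise and look.

```bash
python3 -m inch '[[[0,0,0],[0.001,0.006,0],255],[[-0.02,0.008,0],[0.002,0.015,0.01],255],[[0,0,0],[0,0.005,0.05],255],[[0,0,0],[0,-0.03,0.06],40],[[0,0,0],[0,-0.055,0.02],40],[[0,0,0],[0,-0.06,0],40],[[0,0,0],[0,-0.06,0],40],[[0,0,0],[0,-0.06,0],40]]'
python3 - <<'E'
from h import *
import ov
snap('side','s4.png');snap('top','t4.png')
st=(638,52,-.166);hk=np.radians(176);la=(549,-235.5,.16)
ov.draw([('side',('pics/s4.png',(220,140,80,80)),5),('top',('pics/t4.png',(210,165,80,80)),5)],st,hk,la,'pics/o6.png')
ov.draw([('side',('pics/s4.png',(230,270,90,80)),5),('top',('pics/t4.png',(310,195,70,80)),5)],st,hk,la,'pics/o7.png')
E
```

```text
clock: 8.68
eef_pos: [560.6, -177.7, 331.2]
tcp_rot: [-0.005, 0.779, 0.627, -0.022]
ft_force: [0.7, -0.4, -0.5]
grip_width: 47.1
```

View pics/o6.png

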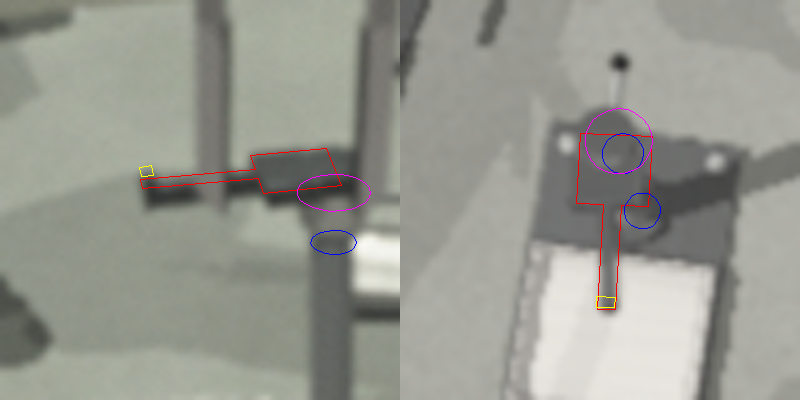

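View pics/o7.png

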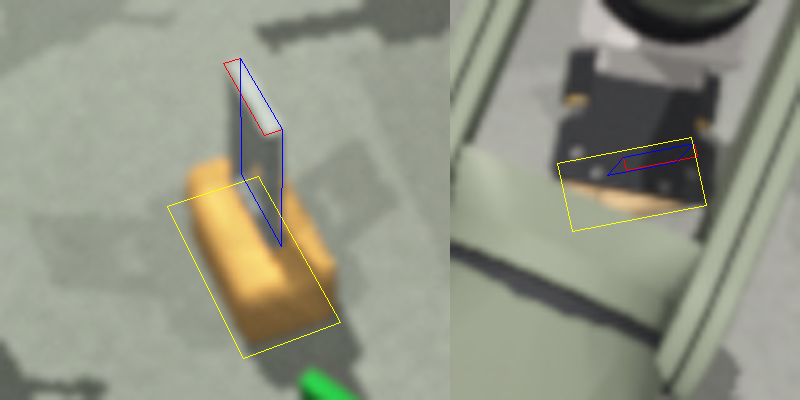

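The hook overlays the model at about 176° and the ball hasn't moved, at (254,177) in the top view. The last stands as measured, with the side view suggesting x about 550. I'll move over the last.

```bash
python3 -m inch '[[[0.0,0,0.126],[-0.004,-0.025,-0.02],40],[[0,0,0.126],[-0.004,-0.025,-0.03],40],[[0,0,0.126],[-0.003,-0.005,-0.03],40],[[0,0,0],[0,0,-0.03],40],[[0,0,0],[0,0,0],40]]'; python3 st.py
```

```text
clock: 9.4
eef_pos: [539.9, -238.5, 210.6]
tcp_rot: [-0.009, 0.647, 0.762, -0.03]
ft_force: [0.2, 0.2, -0.2]
grip_width: 79.1
fix tilt rotvec [ 0.0342 -0.0536  0.    ] yaw_y 9.3 r 306.6 phi -108.7 F [ 0.2  0.2 -0.2] Ttan -0.1 p [ 539.9 -238.5  210.6] 9.4
```

```bash
python3 -m inch '[[[0.034,-0.054,0],[0.010,0.003,-0.02],100],[[0,0,0],[0,0,-0.02],100],[[0,0,0],[0,0,0],100]]'; python3 st.py
python3 - <<'E'
from h import *
import ov
snap('side','s5.png')
s=telemetry.read_state()
st=(638,52,-.166);hk=np.radians(176);la=(550,-235.5,.16)
ov.draw([('side',('pics/s5.png',(230,220,90,130)),5)],st,hk,la,'pics/o8.png')
E
```

```text
clock: 9.78
eef_pos: [550.1, -235.1, 172.4]
tcp_rot: [0.001, 0.646, 0.763, -0.001]
ft_force: [-0.3, -0.1, 0.0]
grip_width: 57.8
fix tilt rotvec [0.0018 0.0001 0.    ] yaw_y 9.5 r 300.3 phi -107.0 F [-0.3 -0.1  0. ] Ttan 0.2 p [ 550.1 -235.1  172.4] 9.775
```

View pics/o8.png

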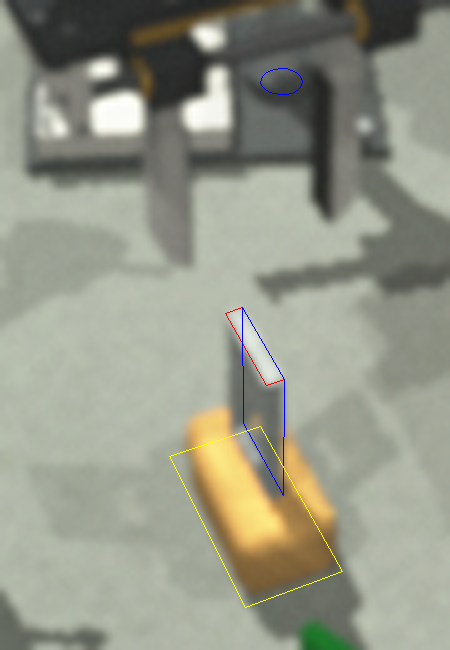

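The fingers are level and straddle the tab, so I'll lower to TCP z of about 83.

```bash
python3 -m inch '[[[0,0,0],[0,0,-0.04],140],[[0,0,0],[0,0,-0.03],140],[[0,0,0],[0,0,-0.013],140],[[0,0,0],[0,0,0],140]]'; python3 st.py
```

```text
clock: 10.32
eef_pos: [556.1, -238.0, 97.6]
tcp_rot: [0.009, 0.646, 0.764, -0.0]
ft_force: [0.2, 0.1, 0.7]
grip_width: 42.5
fix tilt rotvec [0.0114 0.0129 0.    ] yaw_y 9.6 r 301.4 phi -105.8 F [0.2 0.1 0.7] Ttan -0.2 p [ 556.1 -238.    97.6] 10.325
```

```bash
python3 -m inch '[[[0.011,0.013,0],[-0.006,0.0025,-0.01],140],[[0,0,0],[0,0,-0.004],140],[[0,0,0],[0,0,0],140]]'; python3 st.py
```

```text
clock: 10.7
eef_pos: [551.9, -236.7, 86.3]
tcp_rot: [0.002, 0.646, 0.764, 0.0]
ft_force: [0.3, 0.9, -0.6]
grip_width: 42.4
fix tilt rotvec [0.0028 0.0039 0.    ] yaw_y 9.6 r 301.2 phi -106.6 F [ 0.3  0.9 -0.6] Ttan -0.1 p [ 551.9 -236.7   86.3] 10.7
```

```bash
python3 -m inch '[[[0.003,0.004,0],[-0.0015,0.001,-0.004],140],[[0,0,0],[0,0,0],200],[[0,0,0],[0,0,0],255],[[0,0,0],[0,0,0],255],[[0,0,0],[0,0,0],255]]' 25; python3 st.py;python3 -m inch '[[[0,0,0],[0,0,0],255],[[0,0,0],[0,0,0],255]]' 30;python3 st.py
```

```text
clock: 11.32
eef_pos: [550.8, -236.0, 82.9]
tcp_rot: [0.0, 0.646, 0.764, 0.0]
ft_force: [0.1, 0.2, -0.4]
grip_width: 7.7
fix tilt rotvec [0.0004 0.0008 0.    ] yaw_y 9.6 r 300.9 phi -106.8 F [ 0.1  0.2 -0.4] Ttan -0.1 p [ 550.8 -236.    82.9] 11.325
clock: 11.58
eef_pos: [550.8, -236.0, 82.9]
tcp_rot: [0.0, 0.645, 0.764, 0.0]
ft_force: [0.1, -0.3, -0.0]
grip_width: 7.8
fix tilt rotvec [0.0005 0.0007 0.    ] yaw_y 9.6 r 300.9 phi -106.8 F [ 0.1 -0.3 -0. ] Ttan -0.2 p [ 550.8 -236.    82.9] 11.575
```

```bash
python3 -m inch '[[[0,0,0],[0,0,0.015],255],[[0,0,0],[0,0,0.04],255],[[0,0,0],[0,0,0.05],255],[[0,0,0],[0,0,0.05],255],[[0,0,0],[0,0,0.05],255],[[0,0,0],[0,0,0.05],255],[[0,0,0],[0,0,0.02],255],[[0,0,0],[0,0,0],255]]' 30; python3 st.py
```

```text
clock: 12.58
eef_pos: [544.5, -231.9, 366.4]
tcp_rot: [-0.004, 0.646, 0.764, -0.0]
ft_force: [-0.4, -0.2, -3.7]
grip_width: 8.0
fix tilt rotvec [-0.0043 -0.0064 -0.    ] yaw_y 9.6 r 298.9 phi -108.2 F [-0.4 -0.2 -3.7] Ttan 0.3 p [ 544.5 -231.9  366.4] 12.575
```

```bash
python3 -m inch '[[[0,0,-0.06],[-0.004,0.03,0],255],[[0,0,-0.06],[-0.004,0.04,0],255],[[0,0,-0.06],[-0.004,0.045,0],255],[[0,0,-0.057],[-0.004,0.045,0],255],[[0,0,0],[-0.004,0.045,0],255],[[0,0,0],[-0.004,0.04,0],255],[[0,0,0],[-0.002,0.02,0],255],[[0,0,0],[0,0,0],255]]'; python3 st.py
```

```text
clock: 13.58
eef_pos: [509.2, 42.0, 351.0]
tcp_rot: [-0.015, 0.735, 0.678, -0.006]
ft_force: [-0.8, 0.1, -3.4]
grip_width: 7.4
fix tilt rotvec [-0.0136 -0.0294 -0.    ] yaw_y -4.6 r 129.2 phi -175.6 F [-0.8  0.1 -3.4] Ttan 0.2 p [509.2  42.  351. ] 13.575
```

```bash
python3 -m inch '[[[-0.014,-0.03,0],[-0.001,0.019,0],255],[[0,0,0],[0,0,-0.02],255],[[0,0,0],[0,0,-0.02],255],[[0,0,0],[0,0,0],255]]'; python3 st.py
```

```text
clock: 14.08
eef_pos: [506.4, 57.6, 305.7]
tcp_rot: [-0.001, 0.736, 0.677, -0.003]
ft_force: [-1.2, 0.5, -3.1]
grip_width: 8.0
fix tilt rotvec [ 0.0035 -0.0058  0.    ] yaw_y -4.8 r 131.7 phi 177.6 F [-1.2  0.5 -3.1] Ttan 0.5 p [506.4  57.6 305.7] 14.075
```

```bash
python3 -m inch '[[[0.003,-0.006,0],[0.002,0.0035,-0.02],255],[[0,0,0],[0,0,-0.02],255],[[0,0,0],[0,0,-0.015],255],[[0,0,0],[0,0,-0.006],255],[[0,0,0],[0,0,0],255]]'; python3 st.py
python3 - <<'E'
from h import *
snap('side','s6.png');snap('top','t6.png')
s=cv2.imread('pics/s6.png');t=cv2.imread('pics/t6.png')
f=lambda i,x,y,w,h,k:cv2.resize(i[y:y+h,x:x+w],None,fx=k,fy=k,interpolation=cv2.INTER_CUBIC)
cv2.imwrite('pics/z6.png',np.hstack([f(s,210,130,100,120,4),f(t,200,150,90,120,4)]))
E
```

```text
clock: 14.7
eef_pos: [510.3, 57.5, 245.2]
tcp_rot: [0.002, 0.738, 0.675, 0.0]
ft_force: [-0.2, 0.4, -3.2]
grip_width: 7.5
fix tilt rotvec [0.0022 0.0034 0.    ] yaw_y -5.0 r 127.9 phi 177.5 F [-0.2  0.4 -3.2] Ttan 0.4 p [510.3  57.5 245.2] 14.7
```

View pics/z6.png

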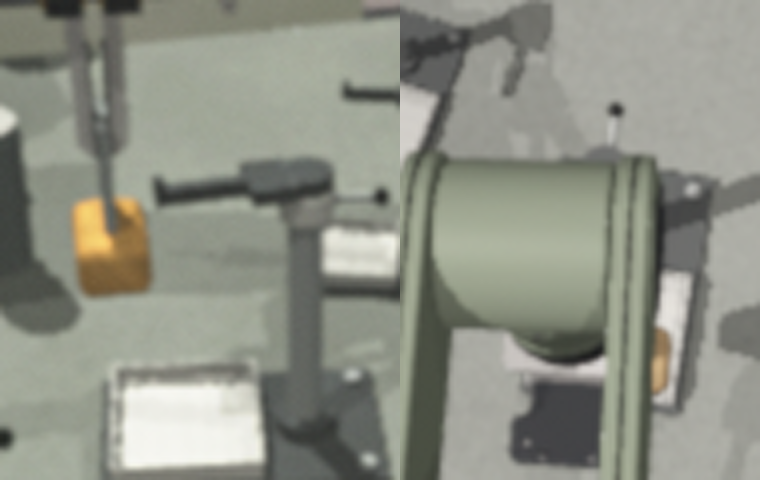

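```bash
python3 -m inch '[[[0.002,0.003,0.015],[-0.001,0.0038,-0.006],255],[[0,0,0],[0,0,-0.005],255],[[0,0,0],[0,0,0],255]]'; python3 st.py
cat > ov2.py <<'E'
from h import *
import sys
def go(out,hk=176.,piv=(638,52)):
    from scipy.spatial.transform import Rotation as Ro
    s=telemetry.read_state();p=s['eef_pos'];q=s['tcp_rot'];M=Ro.from_quat([q[1],q[2],q[3],q[0]]).as_matrix()
    ex=-M[:,1] if M[0,1]<0 else M[:,1]; ez=-M[:,2]; ey=np.cross(ez,ex)
    L=lambda x,y,z:p+ex*x+ey*y+ez*(z-82.9)
    segs=[([L(x,y,z) for x,y,z in pts],c) for pts,c in [
     ([(-4,22,108),(-4,-22,108),(-4,-22,36),(-4,22,36)],(255,0,0)),
     ([(-4,12,46),(-4,-12,46),(-4,-12,76),(-4,12,76)],(255,255,0)),
     ([(23,47,0),(23,-43,0),(-23,-43,0),(-23,47,0)],(0,255,255))]]
    a=np.radians(hk);c,sn=np.cos(a),np.sin(a)
    H=lambda x,y,z:np.array([piv[0]+c*x-sn*y,piv[1]+sn*x+c*y,z])
    segs.append(([H(*k) for k in [(40,5,215),(99,5,215),(99,-5,215),(40,-5,215),(40,-20,215),(0,-20,215),(0,20,215),(40,20,215)]],(0,0,255)))
    im=cams.get_image('side');im=cv2.cvtColor(im,cv2.COLOR_RGB2BGR)
    x,y,w,h,k=215,140,90,80,8
    z=cv2.resize(im[y:y+h,x:x+w],None,fx=k,fy=k,interpolation=cv2.INTER_CUBIC);o=z.copy()
    for P,col in segs:
        cv2.polylines(o,[np.array([(proj('side',v)+.5-[x,y])*k for v in P]).round().astype(int).reshape(-1,1,2)],True,col,1)
    r=cv2.resize(np.hstack([z,o]),None,fx=.55,fy=.55);cv2.imwrite('pics/'+out,r)
go(sys.argv[1])
E
python3 ov2.py o9.png
```

```text
clock: 15.18
eef_pos: [510.5, 61.9, 235.6]
tcp_rot: [0.002, 0.732, 0.681, 0.002]
ft_force: [-0.5, -0.0, -3.0]
grip_width: 8.0
fix tilt rotvec [0.0001 0.0043 0.    ] yaw_y -4.1 r 127.9 phi 175.6 F [-0.5 -0.  -3. ] Ttan -0.1 p [510.5  61.9 235.6] 15.175
```

View pics/o9.png

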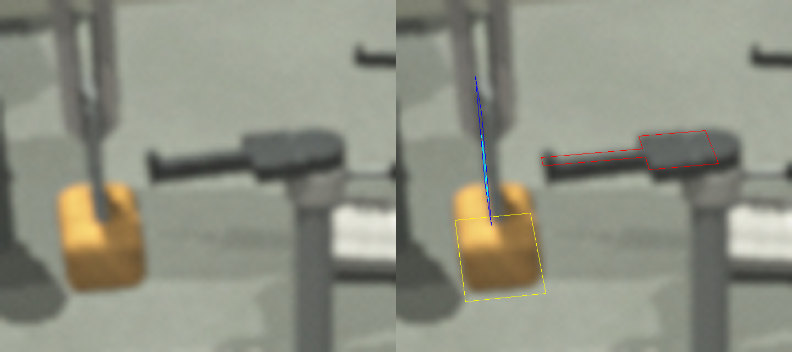

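```bash
python3 -m inch '[[[0,0.002,0],[0.008,-0.0006,0],255],[[0,0.002,0],[0.008,-0.0006,0],255],[[0,0,0],[0.006,-0.0005,0],255],[[0,0,0],[0,0,0],255]]'; python3 st.py
```

```text
clock: 15.72
eef_pos: [535.1, 59.9, 236.3]
tcp_rot: [0.001, 0.732, 0.681, 0.001]
ft_force: [0.7, -0.3, -2.9]
grip_width: 8.0
fix tilt rotvec [0.0003 0.0019 0.    ] yaw_y -4.1 r 103.2 phi 175.6 F [ 0.7 -0.3 -2.9] Ttan -0.2 p [535.1  59.9 236.3] 15.725
```

```bash
python3 -m inch '[[[0,0,0],[0.006,-0.0006,0],255],[[0,0,0],[0.006,-0.0006,-0.001],255]]';python3 st.py; python3 -m inch '[[[0,0,0],[0.006,-0.0006,0],255],[[0,0,0],[0.005,-0.0005,0],255],[[0,0,0],[0,0,0],255]]'; python3 st.py; python3 ov2.py o10.png
```

```text
clock: 15.98
eef_pos: [547.6, 58.6, 235.3]
tcp_rot: [0.001, 0.732, 0.681, 0.001]
ft_force: [0.7, -0.3, -2.9]
grip_width: 7.8
fix tilt rotvec [0.0002 0.0019 0.    ] yaw_y -4.1 r 90.7 phi 175.8 F [ 0.7 -0.3 -2.9] Ttan -0.2 p [547.6  58.6 235.3] 15.975
clock: 16.35
eef_pos: [559.7, 57.4, 235.0]
tcp_rot: [0.001, 0.732, 0.681, 0.0]
ft_force: [-0.0, -0.2, -4.3]
grip_width: 8.0
fix tilt rotvec [0.0002 0.0015 0.    ] yaw_y -4.1 r 78.5 phi 176.1 F [-0.  -0.2 -4.3] Ttan -0.2 p [559.7  57.4 235. ] 16.35
```

View pics/o10.png

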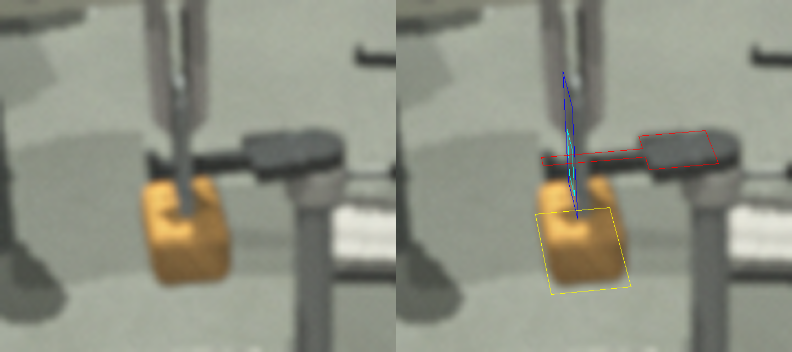

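The arm passes through the eye in the side picture, with the lip visible to the left of the plate at about (250,176), and contact forces are near zero. I'll move inward, then lower.

```bash
python3 -m inch '[[[0,0,0],[0.006,-0.0004,0],255],[[0,0,0],[0.006,-0.0004,0],255],[[0,0,0],[0.006,-0.0004,0],255],[[0,0,0],[0,0,0],255]]'; python3 st.py;  python3 -m inch '[[[0,0,0],[0,0,-0.004],255],[[0,0,0],[0,0,-0.004],255],[[0,0,0],[0,0,0],255]]'; python3 st.py
```

```text
clock: 16.9
eef_pos: [578.7, 56.1, 235.0]
tcp_rot: [0.001, 0.732, 0.681, 0.0]
ft_force: [-1.0, 0.2, -3.8]
grip_width: 7.8
fix tilt rotvec [0.0002 0.0015 0.    ] yaw_y -4.1 r 59.4 phi 176.0 F [-1.   0.2 -3.8] Ttan 0.1 p [578.7  56.1 235. ] 16.9
clock: 17.27
eef_pos: [578.2, 56.2, 226.0]
tcp_rot: [0.0, 0.732, 0.681, 0.0]
ft_force: [0.5, 0.2, -2.9]
grip_width: 7.4
fix tilt rotvec [0.0001 0.0002 0.    ] yaw_y -4.1 r 60.0 phi 176.0 F [ 0.5  0.2 -2.9] Ttan 0.2 p [578.2  56.2 226. ] 17.275
```

```bash
python3 -m inch '[[[0,0,0],[0.004,-0.0003,0],255],[[0,0,0],[0.004,-0.0003,0],255],[[0,0,0],[0.003,-0.0002,0],255],[[0,0,0],[0,0,0],255]]'; python3 st.py;  python3 -m inch '[[[0,0,0],[0.0015,-0.0001,0],255],[[0,0,0],[0.0015,-0.0001,0],255]]'; python3 st.py
```

```text
clock: 17.77
eef_pos: [590.2, 55.3, 226.3]
tcp_rot: [0.0, 0.732, 0.681, 0.0]
ft_force: [-0.4, -0.6, -4.0]
grip_width: 7.6
fix tilt rotvec [0.0002 0.001  0.    ] yaw_y -4.1 r 47.9 phi 176.0 F [-0.4 -0.6 -4. ] Ttan -0.6 p [590.2  55.3 226.3] 17.775
clock: 18.02
eef_pos: [593.4, 55.1, 226.3]
tcp_rot: [0.0, 0.732, 0.681, 0.0]
ft_force: [-0.1, -0.0, -3.5]
grip_width: 7.7
fix tilt rotvec [0.0002 0.001  0.    ] yaw_y -4.1 r 44.8 phi 176.0 F [-0.1 -0.  -3.5] Ttan -0.0 p [593.4  55.1 226.3] 18.025
```

```bash
python3 -m inch '[[[0,0,0],[0.0012,-0.0001,0],255]]'; python3 st.py;  python3 -m inch '[[[0,0,0],[0.0012,-0.0001,0],255]]'; python3 st.py;python3 -m inch '[[[0,0,0],[0.0012,-0.0001,0],255]]'; python3 st.py
```

```text
clock: 18.15
eef_pos: [593.9, 55.1, 226.2]
tcp_rot: [-0.0, 0.732, 0.681, -0.0]
ft_force: [-2.9, -0.8, -1.3]
grip_width: 8.0
fix tilt rotvec [ 0.0001 -0.001   0.    ] yaw_y -4.1 r 44.3 phi 176.0 F [-2.9 -0.8 -1.3] Ttan -1.0 p [593.9  55.1 226.2] 18.15
clock: 18.27
eef_pos: [594.0, 55.1, 226.2]
tcp_rot: [-0.001, 0.732, 0.682, -0.001]
ft_force: [-4.4, 0.8, -0.3]
grip_width: 7.6
fix tilt rotvec [-0.     -0.0037 -0.    ] yaw_y -4.1 r 44.1 phi 176.0 F [-4.4  0.8 -0.3] Ttan 0.4 p [594.   55.1 226.2] 18.275
clock: 18.4
eef_pos: [594.2, 55.1, 226.2]
tcp_rot: [-0.002, 0.732, 0.682, -0.002]
ft_force: [-5.5, 1.3, -0.8]
grip_width: 8.1
fix tilt rotvec [-0.0001 -0.0063 -0.    ] yaw_y -4.1 r 43.9 phi 176.0 F [-5.5  1.3 -0.8] Ttan 0.9 p [594.2  55.1 226.2] 18.4
```

The plate meets the shoulder at r of about 44, as it should. I'll ease the push and lower onto the arm.

```bash
python3 -m inch '[[[0,-0.004,0],[-0.0004,0,-0.001],255],[[0,-0.003,0],[0,0,-0.0015],255]]'; python3 st.py;  python3 -m inch '[[[0,0,0],[0,0,-0.0015],255]]'; python3 st.py;python3 -m inch '[[[0,0,0],[0,0,-0.0015],255]]'; python3 st.py
```

```text
clock: 18.65
eef_pos: [593.8, 55.2, 223.8]
tcp_rot: [0.0, 0.732, 0.682, 0.001]
ft_force: [-2.7, 0.2, -1.4]
grip_width: 7.7
fix tilt rotvec [-0.0002  0.0015  0.    ] yaw_y -4.0 r 44.3 phi 175.8 F [-2.7  0.2 -1.4] Ttan 0.0 p [593.8  55.2 223.8] 18.65
clock: 18.77
eef_pos: [593.9, 55.3, 222.3]
tcp_rot: [0.001, 0.732, 0.682, 0.001]
ft_force: [-2.2, -0.6, -0.4]
grip_width: 7.5
fix tilt rotvec [-0.0003  0.0019  0.    ] yaw_y -4.0 r 44.3 phi 175.8 F [-2.2 -0.6 -0.4] Ttan -0.8 p [593.9  55.3 222.3] 18.775
clock: 18.9
eef_pos: [594.0, 55.3, 221.7]
tcp_rot: [0.001, 0.732, 0.682, 0.001]
ft_force: [-5.6, 0.7, 5.6]
grip_width: 7.7
fix tilt rotvec [-0.0003  0.0024  0.    ] yaw_y -4.0 r 44.2 phi 175.7 F [-5.6  0.7  5.6] Ttan 0.3 p [594.   55.3 221.7] 18.9
```

```bash
python3 -m inch '[[[0,0,0],[-0.0002,0,0.0005],255],[[0,0,0],[0,0,0],225],[[0,0,0],[0,0,0],215],[[0,0,0],[0,0,0],200],[[0,0,0],[0,0,0],190],[[0,0,0],[0,0,0],190]]'; python3 st.py; python3 ov2.py o11.png
```

```text
clock: 19.65
eef_pos: [598.3, 54.7, 224.3]
tcp_rot: [0.005, 0.732, 0.681, 0.005]
ft_force: [0.4, 0.5, 0.0]
grip_width: 23.9
fix tilt rotvec [0.0005 0.0138 0.    ] yaw_y -4.1 r 39.8 phi 176.1 F [0.4 0.5 0. ] Ttan 0.5 p [598.3  54.7 224.3] 19.65
```

View pics/o11.png

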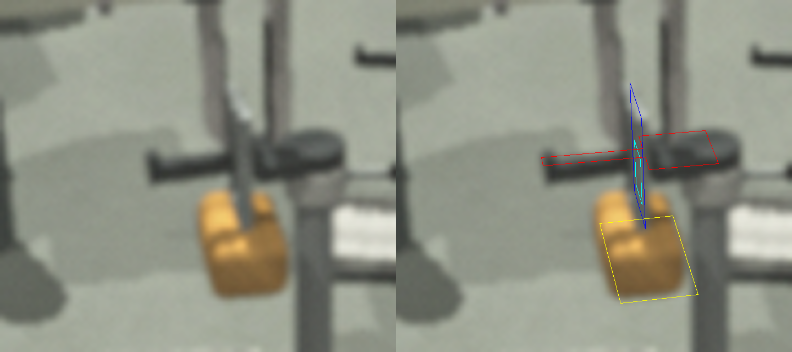

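The last hangs on the arm against the shoulder, and the fingers are free on both sides. I'll centre and rise clear.

```bash
python3 -m inch '[[[0,0.014,0],[-0.003,0,0],180],[[0,0,0],[0,0,0.01],180],[[0,0,0],[0,0,0.03],180],[[0,0,0],[0,0,0.05],180],[[0,0,0],[-0.02,-0.03,0.06],180],[[0,0,0],[-0.03,-0.05,0.02],180],[[0,0,0],[-0.03,-0.05,0],180],[[0,0,0],[-0.03,-0.05,0],180]]'; python3 -m inch '[[[0,0,0],[-0.03,-0.05,0],180],[[0,0,0],[-0.03,-0.05,0],180],[[0,0,0],[-0.0,-0.05,0],180],[[0,0,0],[-0.0,-0.05,0],180],[[0,0,0],[0,0,0],180]]'
python3 - <<'E'
from h import *
import ov
snap('side','s7.png');snap('top','t7.png')
st=(638,52,-.166);hk=np.radians(176);la=(638-44,55,hk)
ov.draw([('side',('pics/s7.png',(220,140,80,80)),5),('top',('pics/t7.png',(210,165,80,80)),5)],st,hk,(0,0,0),'pics/o12.png')
E
```

```text
clock: 20.7
eef_pos: [484.8, -123.7, 397.3]
tcp_rot: [0.003, 0.729, 0.684, -0.0]
ft_force: [0.4, 0.2, -0.6]
grip_width: 28.1
clock: 21.32
eef_pos: [419.7, -332.5, 403.1]
tcp_rot: [0.008, 0.731, 0.682, 0.0]
ft_force: [0.0, 0.3, -0.4]
grip_width: 27.7
```

View pics/o12.png

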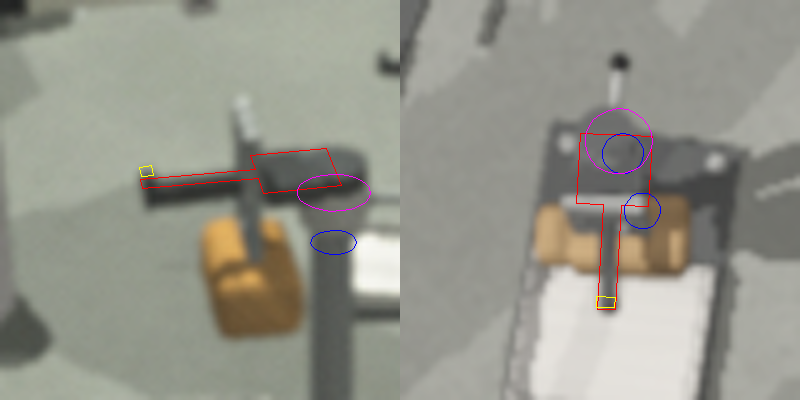

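```bash
python3 - <<'E'
from h import *
piv=np.array([638,52.]);a=np.radians(176);c,s=np.cos(a),np.sin(a)
def L(x,y,z,r=44): X=r+x; return [piv[0]+c*X-s*y,piv[1]+s*X+c*y,z+139]
out=[]
for n,f,(x,y,w,h) in [('side','pics/s7.png',(245,150,45,65)),('top','pics/t7.png',(232,190,50,65))]:
    im=cv2.imread(f);k=8;z=cv2.resize(im[y:y+h,x:x+w],None,fx=k,fy=k,interpolation=cv2.INTER_CUBIC)
    for P,col in [([(4,22,108),(4,-22,108),(-4,-22,108),(-4,22,108)],(0,0,255)),([(4,22,108),(4,-22,108),(4,-22,36),(4,22,36)],(255,0,0)),([(23,47,0),(23,-43,0),(-23,-43,0),(-23,47,0)],(0,255,255)),([(23,-47,36),(23,43,36),(-23,43,36),(-23,-47,36)],(0,255,0))]:
        cv2.polylines(z,[np.array([(proj(n,L(*v))+.5-[x,y])*k for v in P]).round().astype(int).reshape(-1,1,2)],True,col,1)
    out.append(z)
cv2.imwrite('pics/o13.png',np.hstack(out))
print(proj('top',[0,0,0]),telemetry.read_state()['clock'])
# bystander & ball pixel change
a=cv2.imread('pics/t0.png').astype(int);b=cv2.imread('pics/t7.png').astype(int)
for n,(x,y,w,h) in dict(ball=(248,172,12,12),can=(140,250,35,35),tub=(308,148,58,50),shim=(398,255,38,35)).items():
    print(n,np.abs(a-b)[y:y+h,x:x+w].mean().round(1))
E
```

```text
[278.96020634 414.03625488] 21.425
ball 10.9
can 7.0
tub 6.4
shim 55.2
```

View pics/o13.png

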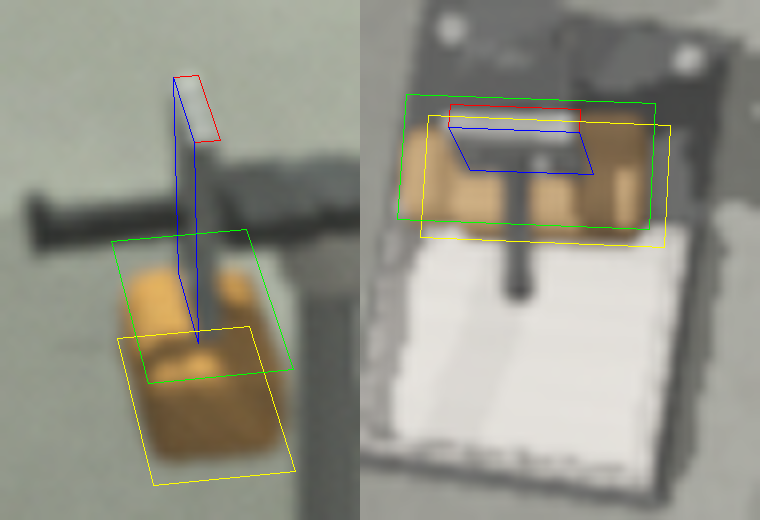

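View pics/t7.png

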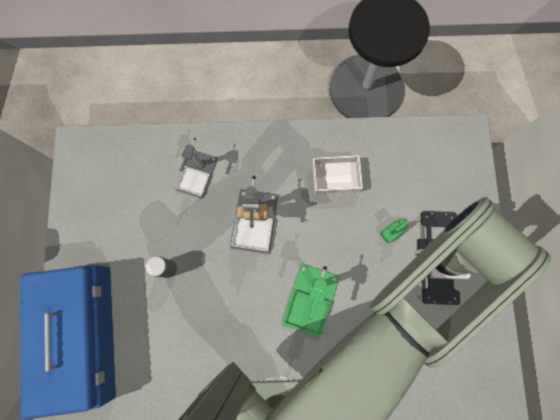

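```bash
python3 - <<'E'
import cv2,numpy as np
s=cv2.imread('pics/s7.png');t=cv2.imread('pics/t7.png')
f=lambda i,x,y,w,h,k:cv2.convertScaleAbs(cv2.resize(i[y:y+h,x:x+w],None,fx=k,fy=k,interpolation=cv2.INTER_CUBIC),alpha=1.6)
cv2.imwrite('pics/z7.png',np.hstack([f(s,240,155,50,50,8),f(t,230,175,48,50,8)]))
E
```

```text
(no output)
```

View pics/z7.png

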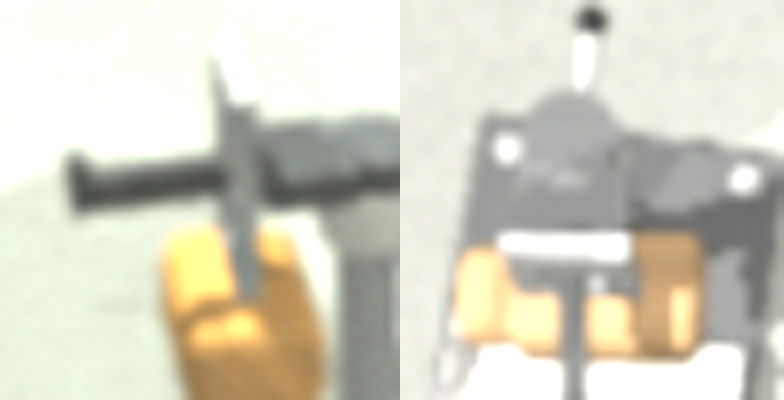

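The plate sits directly against the block face with no bench showing between them. It is upright and square, and the arm emerges from the middle of the eye, at (302,222) in the top view. The ball hasn't moved and the robot is clear, so I'm handing in.

```bash
python3 -c "
from h import *
print(robot.hand_in())"
```

```text
the job is handed in; nothing more can be done
None
```

I nudged the hook counter-clockwise until it rested on its stop, hung the toe last on it, and handed the job in at about 21.5 s. `hand_in` gives no verdict, so what follows is from my own checks.

- **Hook:** it turned from about 125° to about 176°. It then held still over four rows at about 9 N sideways (0.6 N m, under the 0.95 N m collar limit). In the top view the clamp ball looked in the same place afterwards, but at about 2.7 mm per pixel the pictures cannot confirm the 1.5 mm limit.
- **Last:** I gripped it by the tab and passed the eye over the lip without contact. I pushed it in until it met the shoulder 44 mm from the axis, as expected, at about 5 N. I then set it down with about 9 N on the arm and released it.
- **Final pictures:** the plate looks flat against the shoulder, square, upright and centred, and the robot is well clear. The model overlays disagreed with each other by 1–2 mm, which is within the camera calibration, so the 4 mm shoulder tolerance rests mainly on feeling the contact.
- **Bystanders:** the can and the tub look unmoved. The arm hid the shim box in the last top view, so I could not check it directly. I never worked near it.

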